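# Fold the two-leaf rule and put it away in its fitted case

## Robot

A 6-joint arm with a two-finger parallel gripper is mounted at the origin on the work surface. World frame = base frame: x ahead of the robot, y to its left, z up, the work surface at z = 0. Lengths are in m, angles in rad, forces in N, time in s.
With the tool pointing down it reaches from about 0.3 to 0.85 m from the base axis. Payload 5.4 kg.
Tool frame: the origin (TCP) lies at the very end of the fingers, on their centre line; the grasp point (between the pads) lies 19 mm behind it (arm.grip_depth is the distance from the TCP to the grasp point, in m); z points along the fingers, y is the direction in which the jaws open and shut (so a half turn about z gives the same grasp; the last joint's range is limited). The gripper opens to 85 mm and grips with 20 to 120 N. Pads are 22 mm wide; open, the fingers measure 114 mm over their backs; the gripper's body (76 mm by 85 mm) begins 54 mm behind the grasp point. The pads swing forward as they close: fully open they stand 13 mm farther back than shut.
Start: joints at [0.994, 0.158, 1.597, -0, 1.386, -0.21], TCP at [0.206, 0.537, 0.231] pointing down, gripper open.
Joint ranges: [-2.91, 2.91], [-0.94, 2.29], [0.18, 2.7], [-1.29, 4.43], [0.17, 2.64], [-3, 3]. Speed limits (rad/s): [2.57, 2.57, 3.14, 3.14, 3.14, 3.14].

## Interface

Orientations are given as [roll, pitch, yaw] about the fixed x, y, z axes, in that order (R = Rz(yaw) Ry(pitch) Rx(roll)).
In Python, from rig import arm gives the robot as it stands. The module is installed in compiled form; this text tells all that it offers.
- The arm moves only by the tool carry_out, never from a script. Its argument "plan" is a list that holds one entry, the list of rows, each a list of 4 numbers: the shift along the tool's x, y, z in units of 30 mm (1.0 is 30 mm), then the turn about the tool's z in units of 6 degrees (1.0 is 6 degrees). A call has 1 to 20 rows; each row shifts and turns the commanded pose from where the row before left it, along the tool's axes as they then stand; what a row does not reach is not made up. A row lasts 1/10 s, in which the tool goes at most 50 mm and 8.59 degrees, less where a joint would pass 70% of its speed; a pose out of reach is approached as far as the arm can. A call is refused whole if a number of a shift passes 1 or a number of a turn 1, either way. A call with a gripper value outside its range is refused whole. "fingers" is the opening, from 0 (shut) to 1 (fully open), set as the call begins (left out, the last holds). The fingers move at their own pace and stop on an object; the grip force is fixed at half the most. Time passes only in rows, so rows that do not move let the fingers close. It gives the time, the measured TCP pose, the force and the opening at its end, in the units of the state.
- arm.get_state(): the state, without advancing time (a new reading comes with each control period).
- arm.camera(name): name is "side" or "top"; returns the picture (400x640x3 uint8, red, green, blue); there is no depth.
- arm.camera_model(name): a dict with "camera_matrix" (3x3 intrinsics, pixels), "D" ([k1, k2, p1, p2, k3] as OpenCV has them; the pictures are not rectified), "rvec" (rotation vector, rad) and "tvec" (3), from world to camera coordinates, as OpenCV has them. Camera axes: x right, y down, z forward; pixel columns grow to the right and rows downward; lengths in m; the calibration is good to about 2 mm. A picture is of the moment at which its call begins. camera_model takes no time and is no camera call.
- arm.finish_job(): hands the job in, once; it reports no verdict.
The state is a dict: "clock": time; "joints": joint angles; "joint_velocities": joint speeds; "joint_torque": joint torques, N m; "ee_pos": TCP position; "ee_rot": TCP orientation; "wrist_force": force on the tool from outside, world axes, zero at the start; "torque": the same for the moment, N m; "gripper_width": finger opening in m.
Only numpy, scipy, OpenCV 4.12 (cv2) and the standard library are available. Lean on these libraries where they do the work, as an engineer would, in place of code of your own. Each camera call takes 0.05 s, during which the arm holds its last target. There are 200 camera calls.

## Task

In the stone-ware stockroom, fold the open two-leaf wooden rule shut and only then lay it flat in the empty slot of the fitted wooden case, next to the folded rule that is already there. Either end may lead; let go of it once it lies on the slot's floor.

Things in the scene. Friction and masses are not known exactly. Their poses are not given: they have to be found in the camera images.
- rule_mid (a point): Folding rule: two light-wood bars (leaves), each 12 mm wide, 20 mm tall, hinged at one end, lying open as a V, loose, 130 g. Folded: 160 x 25 x 20 mm. This point, fixed to the first leaf, is the centre of the folded rule, 10 mm above its underside; x runs along the first leaf away from the hinge, z up. Brass hinge pin at x = -72 mm, y = 0 (radius 8); leaf ends at x = +80, spans y = -12.5 to -0.5.
- rule_fold (a joint): Opening of the rule, rad: 0 = folded, leaves side by side; positive = second leaf (mirror image of the first, y = +0.5 to +12.5 mm when folded) swung about the hinge towards +y, counter-clockwise from above. Starts at 0.4 to 0.65; stays where left (light friction, 0.02 N m); squeezing the leaves' outer sides together folds it.
- slot (a point): Centre of the floor of the empty slot in a flat fixed wooden case (202 x 146 x 20 mm). x along the slot, z up. Slot 182 mm (x) by 46 mm (y), 14 mm deep, floor 6 mm above the table. The other slot, at y = -80 mm, holds a folded rule. For x = -45 to +45 mm all walls beside the slots are cut away to floor level, so fingers can reach beside a rule.
Not all that is in view belongs to the job. What is shaped like the part that bears rule_mid but green or pink is not meant. Leave any orange look-alike of the part that bears slot alone.

How it is judged:
On the way:
1. the rule is folded shut outside the case (value of joint rule_fold below 0.15 rad and horizontal distance between rule_mid and slot above 0.05 m), for 0.1 s.
At the end, for the whole second after the job is handed in: The rule is folded (opening under 0.15 rad), lies flat on the floor of the empty slot (its centre within 20 mm of the slot's centre, along the slot within 0.25 rad either way round, tilted less than 0.12 rad, its centre 5 to 14 mm above the slot floor), at rest and released (value of joint rule_fold below 0.15 rad and horizontal distance between rule_mid and slot below 0.02 m and angle between the x axis of rule_mid and the x axis of slot, either way round below 0.25 rad and angle between rule_mid's own z axis and vertical below 0.12 rad and z of rule_mid in the frame of slot between 0.005 and 0.014 m); the robot touches nothing.
It also fails if it takes over 40 s, if anything falls off the work surface, if the arm or the gripper's body presses on something with over 40 N, if the wrist force passes 120 N, or if a joint passes its speed limit or range.

## Working session

There is one attempt and no reset: what is moved stays moved. The work goes in short steps, Python scripts to look and compute and a tool call to move; the robot and the scene stay as the last step left them, time stands still between calls to the robot, and variables do not carry over. Pictures are saved under pics/ and viewed, about 8 in all and at most 12, crops included, and the job is handed in when it is done.

Besides the shell and the picture viewer there is one more tool, called after "Emit:" by a JSON object that holds its "name" and its "arguments". carry_out: Moves the arm, as the interface text tells. Its arguments: {"type":"object","properties":{"plan":{"type":"array"},"fingers":{"type":"number"}},"required":["plan"]}

```bash
mkdir -p pics
cat > h.py <<'E'
import numpy as np, cv2
from rig import arm
def snap(cam,name,box=None,s=1):
    im=arm.camera(cam)
    cv2.imwrite('pics/full_'+name+'.png',im[:,:,::-1])
    if box: im=im[box[1]:box[3],box[0]:box[2]]
    im=cv2.resize(im,None,fx=s,fy=s,interpolation=cv2.INTER_CUBIC)
    cv2.imwrite('pics/'+name+'.png',im[:,:,::-1])
def px2w(cam,pts,z):
    m=arm.camera_model(cam);K=np.array(m['camera_matrix'],float);D=np.array(m['D'],float)
    R=cv2.Rodrigues(np.array(m['rvec'],float))[0];t=np.array(m['tvec'],float).ravel()
    u=cv2.undistortPoints(np.array(pts,float).reshape(-1,1,2),K,D).reshape(-1,2)
    d=np.c_[u,np.ones(len(u))]@R; c=-R.T@t
    return c+d*((z-c[2])/d[:,2])[:,None]
def w2px(cam,P):
    m=arm.camera_model(cam)
    return cv2.projectPoints(np.array(P,float).reshape(-1,1,3),np.array(m['rvec'],float),np.array(m['tvec'],float),np.array(m['camera_matrix'],float),np.array(m['D'],float))[0].reshape(-1,2)
E
python3 - <<'E'
from h import *
snap('top','t1',s=1.25); snap('side','s1',s=1.25)
s=arm.get_state();print(s['ee_pos'],s['ee_rot'],s['gripper_width'],s['clock'])
E
```

```text
[0.20592979 0.53626082 0.23039806] [-3.13986977e+00 -3.57638203e-04  2.77476210e+00] 0.08549981061513078 0.1
```

View pics/t1.png

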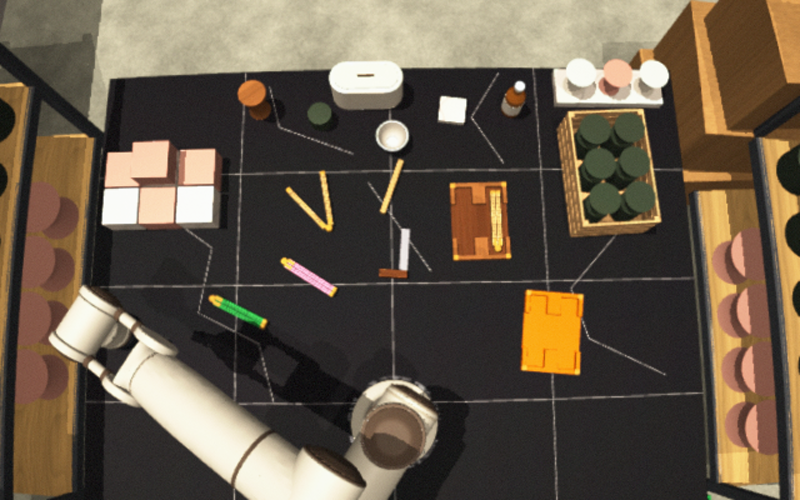

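View pics/s1.png

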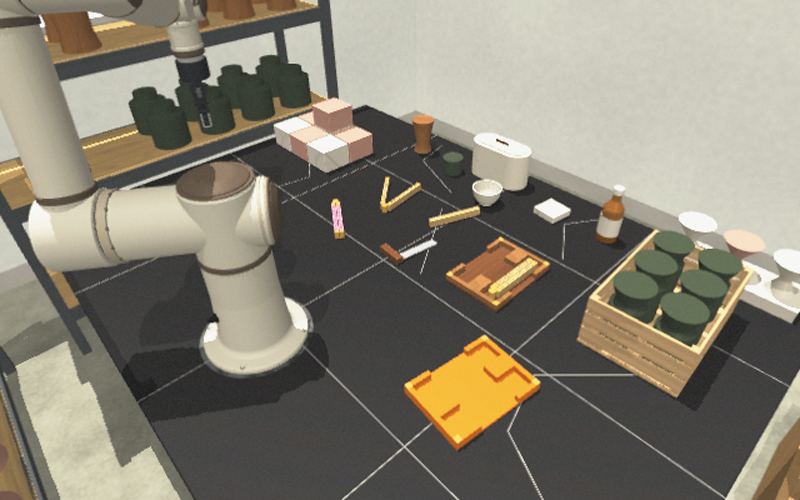

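The top view shows the open V rule (view pixels: hinge about 329,229; ends about 288,188 and 323,172). The case is at about (480,220), with its left slot empty. The lone bar, pink and green rules and orange case are distractors. I'll enlarge this area.

Run:
```python
import cv2
im=cv2.imread('pics/full_t1.png')
a=cv2.resize(im[130:195,220:275],None,fx=7,fy=7,interpolation=cv2.INTER_CUBIC)
b=cv2.resize(im[140:212,353:413],None,fx=6.3,fy=6.3,interpolation=cv2.INTER_CUBIC)[:455]
b=b[:a.shape[0]]
b=cv2.copyMakeBorder(b,0,a.shape[0]-b.shape[0],0,0,cv2.BORDER_CONSTANT)
cv2.imwrite('pics/t1z.png',cv2.hconcat([a,b]));print(a.shape,b.shape)
```

```text
(455, 385, 3) (455, 378, 3)
```

View pics/t1z.png

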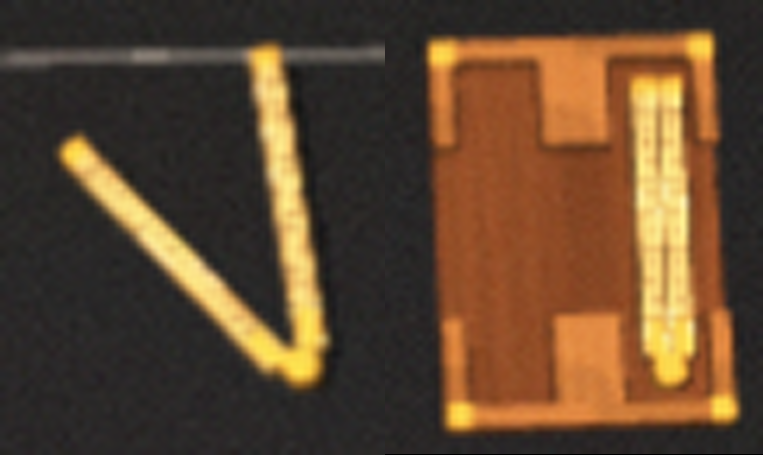

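Run:
```python
from h import *
f=lambda p,s,o:(np.array(p,float)+.5)/s-.5+np.array(o)
V=px2w('top',f([[302,368],[74,150],[266,50]],7,[220,130]),.02)
C=px2w('top',f([[45,40],[327,35],[62,430],[353,420]],6.3,[353,140]),.02)
print(V.round(4));print(C.round(4))
h,a,b=V
print('lens',np.linalg.norm(a-h),np.linalg.norm(b-h))
th=[np.arctan2(*(p-h)[1::-1]) for p in (b,a)];print('ang first,second',th)
print('case sides',np.linalg.norm(C[0]-C[1]),np.linalg.norm(C[2]-C[3]),np.linalg.norm(C[0]-C[2]),np.linalg.norm(C[1]-C[3]))
c=C.mean(0); ax=(C[0]+C[1]-C[2]-C[3]);ax/=np.linalg.norm(ax); ay=np.array([-ax[1],ax[0],0])
print('case',c,'yaw',np.arctan2(ax[1],ax[0]),'slot',c+.04*ay)
```

```text
[[0.494  0.1597 0.02  ]
 [0.6    0.2671 0.02  ]
 [0.6469 0.1777 0.02  ]]
[[ 0.6101 -0.1552  0.02  ]
 [ 0.6113 -0.302   0.02  ]
 [ 0.4054 -0.1574  0.02  ]
 [ 0.4083 -0.3053  0.02  ]]
lens 0.150916357871108 0.15399518850427762
ang first,second [np.float64(0.11741611945293876), np.float64(0.7916993843125594)]
case sides 0.14676203345313632 0.14794835570644327 0.2047304855524353 0.20302944065502695
case [ 0.50877298 -0.22998001  0.02      ] yaw 0.013592193116191227 slot [ 0.50822931 -0.18998371  0.02      ]
```

Emit:
{"name": "carry_out", "arguments": {"plan": [[[0, 0, 0.2, -0.98], [0, 0, 0.2, -0.98], [0, 0, 0.2, -0.98], [0, 0, 0.2, -0.98], [0, 0, 0.2, -0.98], [0, 0, 0.2, -0.98], [0, 0, 0.2, -0.98], [0, 0, 0.2, -0.98], [0, 0, 0, 0]]], "fingers": 1}}

```text
clock: 1.0
ee_pos: [0.2057, 0.5359, 0.1818]
ee_rot: [-3.14, -0.003, -2.687]
wrist_force: [-0.1, 0.5, 0.0]
gripper_width: 0.0853
```

Emit:
{"name": "carry_out", "arguments": {"plan": [[[-0.32, -0.968, 0.1, 0], [-0.32, -0.968, 0.1, 0], [-0.32, -0.968, 0.1, 0], [-0.32, -0.968, 0.1, 0], [-0.32, -0.968, 0.1, 0], [-0.32, -0.968, 0.1, 0], [-0.32, -0.968, 0.1, 0], [-0.32, -0.968, 0.1, 0], [-0.32, -0.968, 0.1, 0], [-0.32, -0.968, 0.1, 0], [-0.32, -0.968, 0.1, 0], [-0.32, -0.968, 0.1, 0], [-0.32, -0.968, 0.1, 0], [-0.32, -0.968, 0.1, 0], [-0.32, -0.968, 0.1, 0], [-0.32, -0.968, 0.1, 0], [0, 0, 0, 0], [0, 0, 0, 0]]]}}

```text
clock: 2.8
ee_pos: [0.5481, 0.1864, 0.1352]
ee_rot: [3.141, -0.0, -2.69]
wrist_force: [-1.3, -0.5, 0.2]
gripper_width: 0.0856
```

Emit:
{"name": "carry_out", "arguments": {"plan": [[[0, 0, 0.8, 0], [0, 0, 0.8, 0], [0, 0, 0.8, 0], [0, 0, 0.7, 0], [0, 0, 0, 0], [0, 0, 0, 0]]]}}

```text
clock: 3.4
ee_pos: [0.5476, 0.1874, 0.0427]
ee_rot: [3.141, -0.0, -2.687]
wrist_force: [0.6, 0.6, 0.0]
gripper_width: 0.0853
```

Run:
```python
from h import *
snap('top','t2'); snap('side','s2')
a=cv2.imread('pics/full_t2.png')[120:200,215:295]; b=cv2.imread('pics/full_s2.png')[110:190,270:370]
a=cv2.resize(a,None,fx=4,fy=4,interpolation=3);b=cv2.resize(b,None,fx=4,fy=4,interpolation=3)
cv2.imwrite('pics/z2.png',cv2.hconcat([a,b]))
print(arm.get_state()['ee_pos'])
```

```text
[0.5490638  0.18720132 0.04403337]
```

View pics/z2.png

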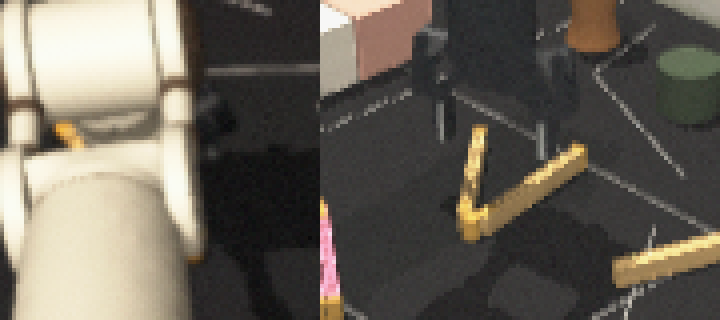

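The top view is blocked by the arm. The side view shows the open fingers on either side of the V (about 445,135 and 540,145), so I'll go down and squeeze.

Emit:
{"name": "carry_out", "arguments": {"plan": [[[0, 0, 0.5, 0], [0, 0, 0.5, 0], [0, 0, 0.33, 0], [0, 0, 0, 0], [0, 0, 0, 0]]]}}

```text
clock: 4.0
ee_pos: [0.5477, 0.1865, 0.0018]
ee_rot: [3.141, -0.001, -2.688]
wrist_force: [0.0, 0.9, 0.4]
gripper_width: 0.0852
```

Emit:
{"name": "carry_out", "arguments": {"plan": [[[0, 0, 0, 0], [0, 0, 0, 0], [0, 0, 0, 0], [0, 0, 0, 0], [0, 0, 0, 0], [0, 0, 0, 0], [0, 0, 0, 0]]], "fingers": 0.55}}

```text
clock: 4.7
ee_pos: [0.5481, 0.1865, 0.0023]
ee_rot: [-3.141, -0.0, -2.687]
wrist_force: [-0.0, -1.0, 0.5]
gripper_width: 0.0466
```

Emit:
{"name": "carry_out", "arguments": {"plan": [[[0, 0, 0, 0], [0, 0, 0, 0], [0, 0, 0, 0], [0, 0, 0, 0], [0, 0, 0, 0], [0, 0, 0, 0], [0, 0, 0, 0], [0, 0, 0, 0]]], "fingers": 0}}

```text
clock: 5.5
ee_pos: [0.5484, 0.1869, 0.0029]
ee_rot: [3.141, 0.001, -2.687]
wrist_force: [-0.2, 0.7, 6.7]
gripper_width: 0.0231
```

Run:
```python
from h import *
snap('side','s3',(270,110,370,190),6)
s=arm.get_state();print(s['ee_pos'],s['gripper_width'],s['wrist_force'])
```

```text
[0.54831482 0.18686205 0.0028123 ] 0.023137855452654548 [0.5406039  1.22283208 5.69149023]
```

View pics/s3.png

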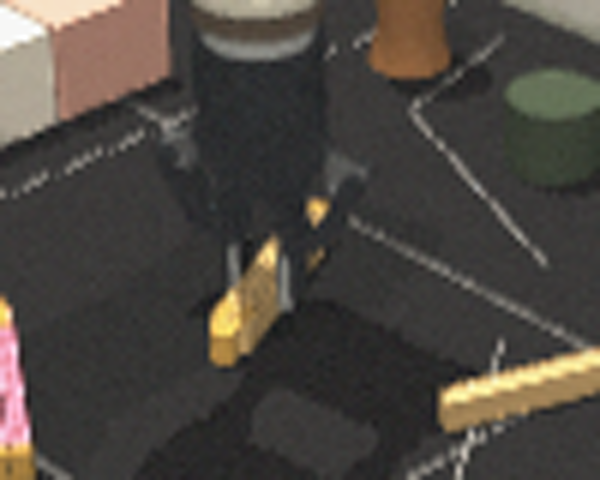

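The rule is shut between the pads (opening 23 mm), with its hinge end near crop (224,318). I'll lift it and measure the grip offset along the rule.

Emit:
{"name": "carry_out", "arguments": {"plan": [[[0, 0, -0.3, 0], [0, 0, -0.5, 0], [0, 0, -0.7, 0], [0, 0, -0.7, 0], [0, 0, 0, 0], [0, 0, 0, 0]]]}}

```text
clock: 6.15
ee_pos: [0.5482, 0.1866, 0.0688]
ee_rot: [-3.141, 0.001, -2.687]
wrist_force: [-0.5, 0.2, -1.7]
gripper_width: 0.0229
```

Run:
```python
from h import *
p=px2w('side',[[(222.5)/6-.5+270,(318.5)/6-.5+110]],.02)[0];print('hinge before lift',p)
d=np.array([.5483,.1868])-p[:2];print(np.linalg.norm(d),np.arctan2(d[1],d[0]))
snap('side','s4',(260,90,360,170),7)
s=arm.get_state();print(s['ee_pos'],s['ee_rot'],s['gripper_width'],s['wrist_force'])
```

```text
hinge before lift [0.50140571 0.17061837 0.02      ]
0.049607659218727965 0.3322725483012406
[0.54742806 0.18647591 0.06771092] [ 3.14120464e+00 -1.16757699e-03 -2.68743568e+00] 0.023308443880705264 [ 0.17471087 -0.51785704 -0.75208457]
```

View pics/s4.png

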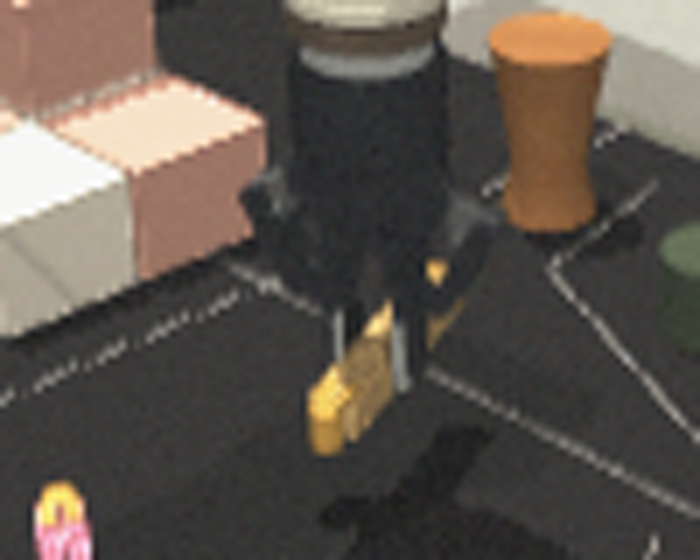

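Emit:
{"name": "carry_out", "arguments": {"plan": [[[0, 0, 0, 0.5], [0, 0, 0, 0.8], [0, 0, 0, 0.8], [0, 0, 0, 0.8], [0, 0, 0, 0.8], [0, 0, 0, 0.51], [0, 0, 0, 0], [0, 0, 0, 0]]]}}

```text
clock: 7.0
ee_pos: [0.5473, 0.1865, 0.0673]
ee_rot: [-3.141, -0.002, -3.127]
wrist_force: [0.1, -0.2, -1.2]
gripper_width: 0.0227
```

Emit:
{"name": "carry_out", "arguments": {"plan": [[[0.1, -0.4, 0, 0], [0.1, -0.7, 0, 0], [0.164, -0.95, 0, 0], [0.164, -0.95, 0, 0], [0.164, -0.95, 0, 0], [0.164, -0.95, 0, 0], [0.164, -0.95, 0, 0], [0.164, -0.95, 0, 0], [0.164, -0.95, 0, 0], [0.164, -0.95, 0, 0], [0.164, -0.95, 0, 0], [0.164, -0.95, 0, 0], [0.164, -0.95, 0, 0], [0.124, -0.6, 0, 0], [0, -0.4, 0, 0], [0, 0, 0, 0], [0, 0, 0, 0], [0, 0, 0, 0]]]}}

```text
clock: 8.8
ee_pos: [0.4892, -0.1897, 0.0682]
ee_rot: [3.141, -0.0, -3.127]
wrist_force: [-1.1, 0.4, -1.3]
gripper_width: 0.0228
```

Run:
```python
from h import *
p=px2w('side',[[(325.5)/7-.5+260,(384.5)/7-.5+90]],.085)[0]
d=np.array([.548,.1867])-p[:2];print('r',np.linalg.norm(d),np.arctan2(d[1],d[0]))
s=arm.get_state();print(s['ee_pos'],s['ee_rot'],s['gripper_width'],s['wrist_force'])
P=s['ee_pos'];c=w2px('side',[P])[0].astype(int);print(c)
snap('side','s5',(c[0]-60,c[1]-40,c[0]+60,c[1]+40),6)
c2=w2px('top',[P])[0].astype(int);print(c2)
snap('top','t5')
```

```text
r 0.03801367759648683 0.16547835841698114
[ 0.4892318  -0.18973044  0.06819935] [ 3.14100661e+00 -4.14550127e-04 -3.12710470e+00] 0.022803892311204676 [-1.123693    0.36797357 -1.3107503 ]
[384 199]
[373 178]
```

View pics/s5.png

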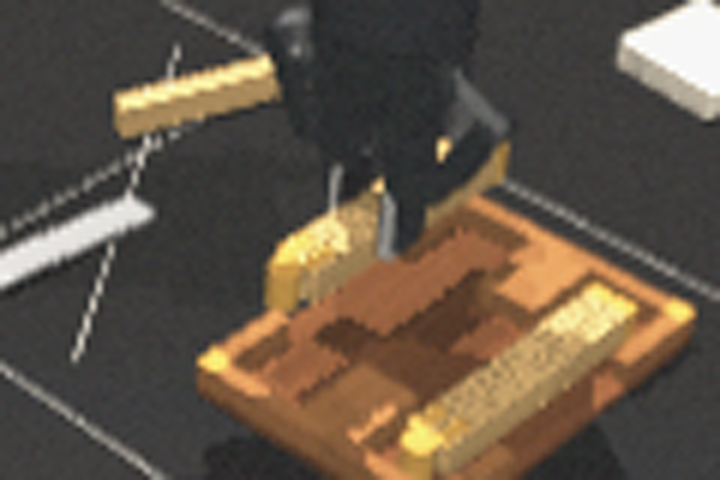

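Run:
```python
from h import *
from scipy.optimize import least_squares
m=arm.camera_model('side');R=cv2.Rodrigues(np.array(m['rvec'],float))[0];print('cam',-R.T@np.array(m['tvec'],float).ravel())
o=np.array([324,159]);f=lambda p:(np.array(p,float)+.5)/6-.5+o
yaw=.0145;ax=np.array([np.cos(yaw),np.sin(yaw),0]);ay=np.array([-ax[1],ax[0],0]);az=np.array([0,0,1.])
T=np.array([.4892,-.1897,0])
# points (x,y,z rule frame; hinge tip at -80): pin bottom near tip, far -y corner top/bottom
L=np.array([[-.078,-.003,-.01],[.08,-.0125,.01],[.08,-.0125,-.01]])
M=f([[285,309],[508,145],[507,184]])
def proj(q,L=L):
    s,z,p=q;u=ax*np.cos(p)+az*np.sin(p);w=-ax*np.sin(p)+az*np.cos(p)
    return w2px('side',T+ax*s+az*z+L[:,:1]*u+L[:,1:2]*ay+L[:,2:]*w)
r=least_squares(lambda q:(proj(q)-M).ravel(),[.02,.075,0])
print(r.x,r.fun.round(2))
pr=(proj(r.x)-o+.5)*6-.5;print(pr)
im=cv2.imread('pics/s5.png')
B=np.array([[x,y,z] for x in(-.08,.08) for y in(-.0125,.0125) for z in(-.01,.01)])
q=((proj(r.x,B)-o+.5)*6-.5).astype(int)
for a,b in [(0,1),(0,2),(1,3),(2,3),(4,5),(4,6),(5,7),(6,7),(0,4),(1,5),(2,6),(3,7)]: cv2.line(im,tuple(map(int,q[a])),tuple(map(int,q[b])),(255,255,0),1)
t=cv2.imread('pics/full_t5.png')[130:215,330:425]
t=cv2.resize(t,None,fx=4,fy=4,interpolation=3)
im=im[100:440,180:]
cv2.imwrite('pics/s5b.png',np.hstack([im,t])[:, :800] if im.shape[0]==t.shape[0] else im);print(im.shape,t.shape)
```

```text
cam [-0.26042863 -0.75018113  0.78757233]
[ 0.01277463  0.07497328 -0.02116177] [-0.38 -0.01  0.57  0.52 -0.12 -0.48]
[[282.72787536 308.91804672]
 [511.41243719 148.12403612]
 [506.27647313 181.11081751]]
(340, 540, 3) (340, 380, 3)
```

View pics/s5b.png

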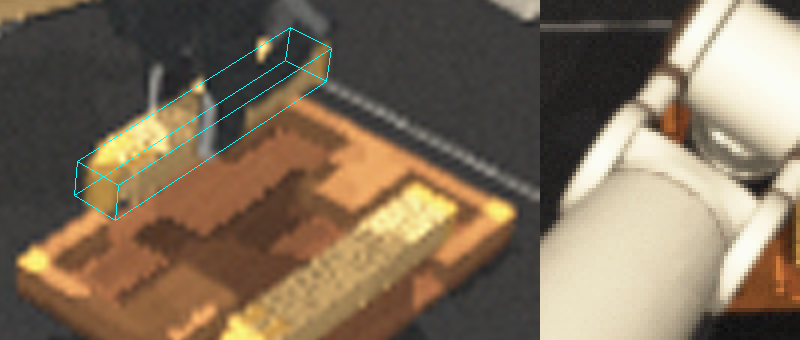

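Run:
```python
from h import *
o=np.array([324,159]);f=lambda p:(np.array(p,float)+.5)/6-.5+o
print(px2w('side',f([[200,370],[694,305]]),.02))
print(px2w('side',f([[198,372],[694,308]]),.02))
```

```text
[[ 0.40509079 -0.16112548  0.02      ]
 [ 0.61656845 -0.29539408  0.02      ]]
[[ 0.4033362  -0.16146961  0.02      ]
 [ 0.61460655 -0.29673628  0.02      ]]
```

Both cameras agree on the case centre to about 2 mm. The rule centre lies 13 mm ahead of the TCP, so I'll shift +7 mm in x and lower it.

Emit:
{"name": "carry_out", "arguments": {"plan": [[[-0.23, 0, 0, 0], [0, 0, 0.4, 0], [0, 0, 0.5, 0], [0, 0, 0.4, 0], [0, 0, 0.3, 0], [0, 0, 0.2, 0], [0, 0, 0.13, 0], [0, 0, 0, 0], [0, 0, 0, 0], [0, 0, 0, 0]]]}}

```text
clock: 9.9
ee_pos: [0.4966, -0.1909, 0.0111]
ee_rot: [-3.141, 0.001, -3.128]
wrist_force: [0.4, -0.9, -1.1]
gripper_width: 0.023
```

Run:
```python
from h import *
snap('side','s6',(324,159,424,239),6)
s=arm.get_state();print(s['ee_pos'],s['ee_rot'],s['gripper_width'],s['wrist_force'])
```

```text
[ 0.4966243  -0.19092391  0.01106644] [-3.14093342e+00  9.51563323e-04 -3.12823748e+00] 0.023139552497450453 [-0.72846955  0.33474717 -1.69954086]
```

View pics/s6.png

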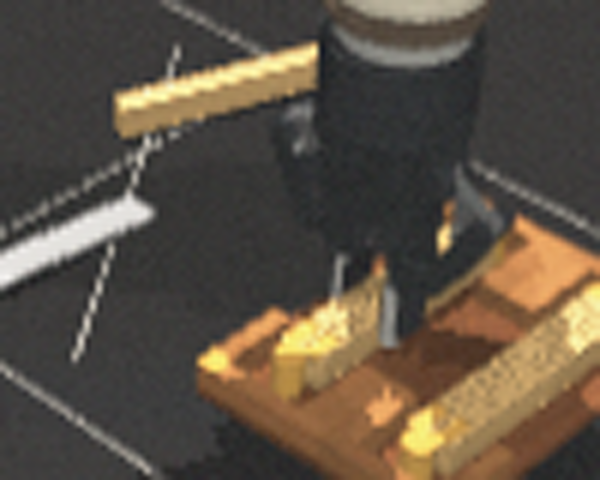

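The rule is inside the slot, clear of its end walls. I'll lower it the last bit, release slowly and retreat.

Emit:
{"name": "carry_out", "arguments": {"plan": [[[0, 0, 0.06, 0], [0, 0, 0, 0], [0, 0, 0, 0]]]}}

```text
clock: 10.25
ee_pos: [0.4964, -0.1908, 0.0089]
ee_rot: [-3.141, 0.0, -3.128]
wrist_force: [0.8, -0.4, -0.4]
gripper_width: 0.0229
```

Emit:
{"name": "carry_out", "arguments": {"plan": [[[0, 0, 0, 0], [0, 0, 0, 0], [0, 0, 0, 0], [0, 0, 0, 0], [0, 0, 0, 0], [0, 0, 0, 0]]], "fingers": 0.6}}

```text
clock: 10.85
ee_pos: [0.4962, -0.1906, 0.0087]
ee_rot: [3.142, -0.0, -3.128]
wrist_force: [-0.7, 0.7, 0.0]
gripper_width: 0.0512
```

Emit:
{"name": "carry_out", "arguments": {"plan": [[[0, 0, -0.3, 0], [0, 0, -0.6, 0], [0, 0, -0.9, 0], [0, 0, -0.9, 0], [0, 0, -0.9, 0], [0, 0, -0.9, 0], [0, 0.6, -0.5, 0], [0, 0.95, 0, 0], [0, 0.95, 0, 0], [0, 0.95, 0, 0], [0, 0.95, 0, 0], [0, 0.95, 0, 0], [0, 0.95, 0, 0], [0, 0.95, 0, 0], [0, 0.6, 0, 0], [0, 0.3, 0, 0], [0, 0, 0, 0], [0, 0, 0, 0]]]}}

```text
clock: 12.65
ee_pos: [0.4931, 0.0533, 0.159]
ee_rot: [-3.141, 0.0, -3.128]
wrist_force: [0.2, 0.5, 0.4]
gripper_width: 0.0511
```

Run:
```python
from h import *
snap('top','t7',(345,135,420,215),7)
s=arm.get_state();print(s['ee_pos'],s['gripper_width'],s['wrist_force'])
snap('side','s7')
a=cv2.imread('pics/t7.png');b=cv2.resize(cv2.imread('pics/full_s7.png')[179:250,345:450],None,fx=2.6,fy=2.6,interpolation=3)
b=cv2.copyMakeBorder(b,0,a.shape[0]-b.shape[0],0,0,0)
cv2.imwrite('pics/z7.png',cv2.hconcat([a,b]))
```

```text
[0.49308518 0.05302922 0.15886693] 0.05144500560875294 [ 0.26773152 -0.25997165 -0.33186069]
```

View pics/z7.png

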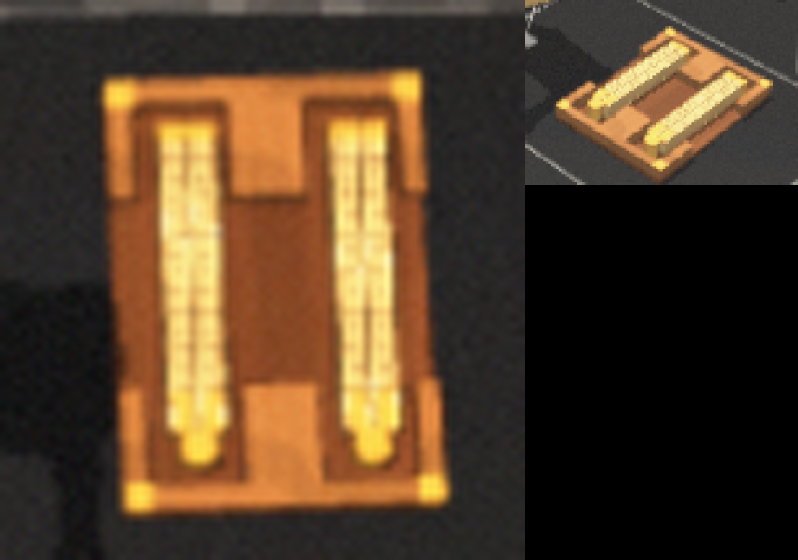

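The rule lies folded in the left slot (spanning 190,120 to 198,455 in the crop). It is centred, and parallel to and at the same level as its neighbour, with the gripper well clear.

```bash
python3 -c "
from rig import arm
print(arm.finish_job())"
```

```text
the job is handed in; nothing more can be done
None
```

The rule is folded shut and lying in the empty slot of the wooden case, and the job is handed in at about 12.7 s of the 40 s allowed. I squeezed the open rule shut outside the case, carried it over and lowered it in. I then opened the fingers and moved the arm well clear.

- **Final view:** the rule is folded, centred in the slot, and parallel to and level with the rule already there. I judged this by eye from the last pictures and did not measure it. The wrist force was back to about zero.
- **Readings that disagreed:** single-point estimates of where the rule was held, measured from the hinge, gave 50 mm and then 38 mm. I dropped these and used a three-point fit instead, which matched the picture to about half a pixel. It put the rule's centre 13 mm ahead of the grip.
- **Finger opening:** it read 23 mm on the folded rule, which should be 25 mm wide. I took this as the closed rule.

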